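# Set the length stop of the cutting gauge to the yellow clip

### The job

Set the length gauge on the bench: take the red collar by the square grip on its top, slide it along the steel bar until its pointer stands over the middle of the yellow clip (not the blue one), stop it there, and only then let go and leave it standing there.

Things in the scene. Friction and masses are not known exactly. Their poses are not given: they have to be found in the camera images.
- gauge: length gauge, fixed to the bench: pale wooden board 140 x 420 mm, top 18 mm above the bench, with a steel bar 12 mm thick between two aluminium posts. Origin: under the board's middle, at bench height. x across the board, away from the clips; y along the bar; z up. Bar axis at x = 0, z = 80 mm; posts 100 mm high, 20 mm thick, at y = -195 and +195 mm.
- collar: red collar, slides on the bar (gauge y -145 to 145 mm), stays where left (friction 2.5 N), cannot turn. Origin: its middle, on the bar's axis 80 mm above the bench; axes as gauge. Ring 40 mm wide, 22 mm long; on top a red grip 24 x 24 mm, free from 20 to 66 mm above origin. Steel pointer 6 mm wide hangs in front (x -50, y 0) over the clips, stop plate behind (x 15 to 56), both below bar axis.
- yellow_clip: yellow clip, 20 mm wide along the bar, fixed on the board's front edge: the target mark, on either side of the collar. Origin: its middle along the bar, at the height of the board's top, at x = -68 mm of the gauge; axes parallel to the gauge's. Its lip reaches 42 mm above the bench.
- blue_clip: blue clip of the same shape on the other side of the collar: another length, not wanted now. Origin and axes as the yellow clip's.

How it is judged:
By the outcome, as a careful person would: the job done as asked, in the order asked, and still so for the second after the job is handed in, with the robot touching nothing.
It also fails if it takes over 32 s, if anything falls off the work surface, if the arm or the gripper's body presses on something with over 40 N, if the wrist force passes 120 N, or if a joint passes its speed limit or range.

### The arm

A 6-joint arm with a two-finger parallel gripper is mounted at the origin on a cart in front of the work surface, level with it; the furniture and walls round the work are solid. World frame = base frame: x ahead of the robot, y to its left, z up, the work surface at z = 0. Lengths are in m, angles in rad, forces in N, time in s.
With the tool pointing down it reaches from about 0.325 to 0.925 m from the base axis. Payload 3.1 kg.
Tool frame: the origin (TCP) lies at the very end of the fingers, on their centre line; the grasp point (between the pads) lies 19 mm behind it; x points along the fingers, y is the direction in which the jaws open and shut, and the axes are right-handed (so a half turn about x gives the same grasp; the last joint's range is limited). The gripper opens to 85 mm and grips with 20 to 120 N. Pads are 22 mm wide; open, the fingers measure 114 mm over their backs; the gripper's body (76 mm by 85 mm) begins 54 mm behind the grasp point. The pads swing forward as they close: fully open they stand 13 mm farther back than shut.
Start: joints at [-1.361, 0.217, 1.613, -0, 1.311, -0.112], TCP at [0.198, -0.593, 0.231] pointing down, gripper open.
Joint ranges: [-2.75, 2.75], [-0.78, 2.1], [0.31, 2.55], [-1.13, 4.27], [0.13, 2.63], [-2.58, 2.58]. Speed limits (rad/s): [2.79, 2.79, 3.14, 3.14, 3.14, 3.14].

### API

Orientations are given as a unit quaternion [x, y, z, w].
In Python, from workcell import arm, solver, cams, status gives the robot as it stands. Calls block until the motion is done:
- arm.move_pose(position, orientation): joint-space move of the TCP to a pose.
- arm.move_straight(position, frame=None, vel=0.15, force_limit=None): straight line of the TCP; frame=None keeps the orientation; vel is the mean speed in m/s. With force_limit (N) it stops when the force on the tool has changed by that much, and returns True; else False.
- arm.move_joints(angles): joint-space move.
- arm.set_gripper(opening): finger opening in m; the grip force is fixed at half the most; returns when the fingers have stopped.
- arm.sleep(seconds).
- solver.solve_ik(position, orientation): joint angles nearest the present ones, or None.
- cams.get_image(name): name is "side" or "top" or "wrist"; returns a dict with "color" (384x512x3 uint8, red, green, blue), "range_z" (384x512 float32, m along the optical axis (not along the pixel's ray), 0 where there is no reading), "vfov" (degrees; the focal length in pixels is half the picture's height over the tangent of half this angle, whatever the lens; pixels are square), "cx", "cy" (the principal point, pixels), "dist" ([k1, k2, p1, p2, k3] as OpenCV has them; the pictures are not rectified), "R" (3x3) and "t" (3): a world point X has camera coordinates R X + t; the wrist camera has in their place "hand_eye" (4x4, takes a point from camera to tool coordinates, whose origin is the TCP and whose axes are the tool frame's). Camera axes: x right, y down, z forward; pixel columns grow to the right and rows downward; lengths in m; the calibration is good to about 2 mm. A picture is of the moment at which its call begins: read the wrist's pose just before it.
A pose or a line that the arm cannot do raises arm.PlanningError and nothing moves.
- arm.hand_in(): hands the job in, once; it reports no verdict.
Trained networks look in a picture, given as the dict that the camera call returned (one of the last four; its "shot" number tells which), for a name from the list of things; names that differ only in an ending like _2 or _b are one class to them, and where a whole thing is asked for, a point or a joint stands for the part that bears it (a point fixed in the world has none). Each returns a list of dicts, best first, with "p" (0 to 1); they miss things now and then, are a little off and sometimes report something else, mostly with a low value. They report only what shows in the picture. A call takes as long as a camera call.
- cams.silhouettes(query, picture): "region" (384x512 bool, what is visible of it) and "pixel" ([column, row] in pixels, amid what is visible of it).
- cams.tip_of(query, picture): "pixel" ([column, row] in pixels: a listed point, or the origin of a listed thing).
Readings, each from a call of its own:
- status.current_time(): time.
- status.current_joints(): joint angles.
- status.current_qd(): joint speeds.
- status.current_tau(): joint torques, N m.
- status.current_tool_pos(): TCP position.
- status.current_ee_rot(): TCP orientation.
- status.current_force(): force on the tool from outside, world axes, zero at the start.
- status.current_wrist_torque(): the same for the moment, N m.
- status.current_gripper_width(): finger opening in m.
Only numpy, scipy, OpenCV 4.12 (cv2) and the standard library are available. Lean on these libraries where they do the work, as an engineer would, in place of code of your own. Each camera call takes 0.05 s, during which the arm holds its last target.

## Working session

There is one attempt and no reset: what is moved stays moved. The work goes in short steps, each a Python script; the robot and the scene stay as the last script left them, time stands still between calls to the robot, and variables do not carry over. Pictures are saved under pics/ and viewed, and the job is handed in when it is done.

```bash
ls; mkdir -p pics; cat > h.py <<'E'
import numpy as np, cv2
from workcell import arm, solver, cams, status
def K(im):
    h=im["color"].shape[0]; f=h/2/np.tan(np.radians(im["vfov"])/2)
    return np.array([[f,0,im["cx"]],[0,f,im["cy"]],[0,0,1.]])
def ray(im,px):
    u=cv2.undistortPoints(np.array([[px]],float),K(im),np.array(im["dist"],float))[0,0]
    d=np.array([u[0],u[1],1.]); R=np.array(im["R"]);t=np.array(im["t"])
    return -R.T@t, R.T@d
def at_z(im,px,z):
    o,d=ray(im,px); return o+d*(z-o[2])/d[2]
def cloud(im,mask):
    v,u=np.nonzero(mask&(im["range_z"]>0)); z=im["range_z"][v,u]
    n=cv2.undistortPoints(np.stack([u,v],1).astype(float)[:,None],K(im),np.array(im["dist"],float))[:,0]
    P=np.c_[n*z[:,None],z]; return (P-np.array(im["t"]))@np.array(im["R"])
def save(im,n): cv2.imwrite(f"pics/{n}.png",im["color"][:,:,::-1])
E
python3 - <<'E'
from h import *
for c in ["top","side"]:
    im=cams.get_image(c); save(im,c+"1")
    for q in ["gauge","collar","yellow_clip","blue_clip"]:
        for s in cams.silhouettes(q,im)[:2]:
            P=cloud(im,s["region"])
            print(c,q,"sil",round(s["p"],2),np.round(s["pixel"]),s["region"].sum(), np.round(np.median(P,0),3) if len(P) else None, np.round(np.percentile(P,[2,98],axis=0),3).tolist() if len(P) else None)
        for s in cams.tip_of(q,im)[:2]:
            z=dict(gauge=0,collar=.08).get(q,.018)
            print(c,q,"tip",round(s["p"],2),np.round(s["pixel"],1),np.round(at_z(im,s["pixel"],z),4))
print(status.current_time())
E
```

```text
pics
top gauge sil 0.91 [228. 204.] 8912 [0.469 0.079 0.019] [[0.379, -0.12, 0.001], [0.559, 0.274, 0.101]]
top gauge tip 0.8 [232.7 203.9] [0.4741 0.0729 0.    ]
top collar sil 0.66 [224. 202.] 258 [0.463 0.082 0.115] [[0.427, 0.073, 0.04], [0.514, 0.095, 0.148]]
top collar tip 0.52 [226.  200.2] [0.472  0.0821 0.08  ]
top yellow_clip sil 0.56 [201. 228.] 141 [0.406 0.141 0.023] [[0.383, 0.129, 0.02], [0.427, 0.153, 0.043]]
top yellow_clip tip 0.44 [205.3 235.7] [0.3898 0.1398 0.018 ]
top blue_clip tip 0.64 [263.2 223.5] [ 0.4211 -0.0075  0.018 ]
side gauge tip 0.58 [238.4 232.9] [0.4692 0.0905 0.    ]
side collar sil 0.87 [238. 204.] 841 [0.467 0.095 0.093] [[0.43, 0.076, 0.037], [0.52, 0.1, 0.147]]
side collar tip 0.59 [238.8 206.4] [0.4648 0.093  0.08  ]
side yellow_clip sil 0.78 [254. 256.] 274 [0.4   0.145 0.023] [[0.379, 0.131, 0.012], [0.425, 0.156, 0.042]]
side yellow_clip tip 0.67 [258.9 258.9] [0.3935 0.1425 0.018 ]
side blue_clip tip 0.76 [285.  207.3] [ 0.4113 -0.0054  0.018 ]
0.9
```

View pics/top1.png

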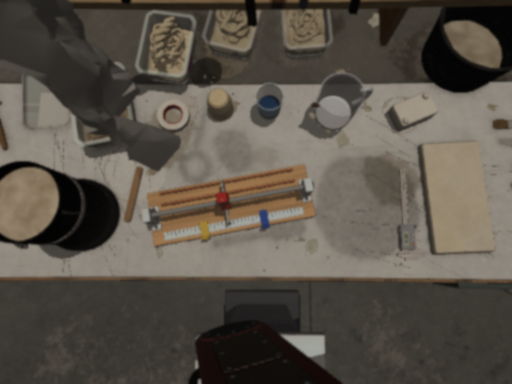

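View pics/side1.png

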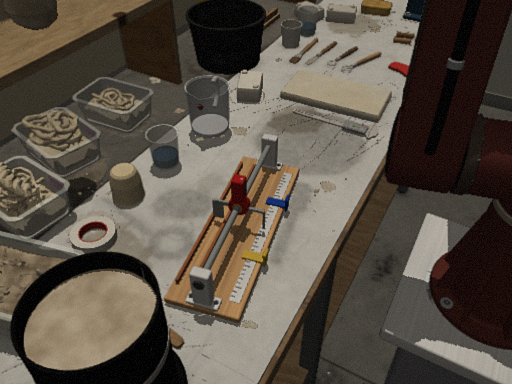

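Top view: the gauge runs from (150,215) to (307,188), with the red collar at (223,198), the yellow clip at (205,230) and the blue clip at (264,220). The side view agrees. Next I'll fit the gauge axis from depth and check for tall obstacles.

```bash
cat > fit.py <<'E'
from h import *
ims={c:cams.get_image(c) for c in ["top","side"]}
full=np.ones((384,512),bool)
for c,im in ims.items():
    np.savez(f"{c}.npz",**{k:np.array(v) for k,v in im.items()})
    P=cloud(im,full)
    # tall things in the work volume
    g=P[(abs(P[:,0]-.47)<.16)&(abs(P[:,1]-.08)<.28)]
    post=g[(g[:,2]>.09)&(g[:,2]<.11)]
    A=post[post[:,1]>.2];B=post[post[:,1]<-.05]
    for n,q in (("post+",A),("post-",B)):
        if len(q): print(c,n,len(q),np.round(np.median(q,0),4), np.round((q.min(0)+q.max(0))/2,4))
    if len(A) and len(B):
        a=(A.min(0)+A.max(0))/2;b=(B.min(0)+B.max(0))/2
        print("mid",(a+b)/2,"len",np.linalg.norm((a-b)[:2]),"yaw",np.arctan2(-(a-b)[0],(a-b)[1]))
    bar=g[(g[:,2]>.078)&(g[:,2]<.089)&(abs(g[:,0]-.47)<.06)&(g[:,1]<.23)&(g[:,1]>-.08)&(abs(g[:,1]-.085)>.03)]
    l=cv2.fitLine(bar[:,:2].astype(np.float32),cv2.DIST_HUBER,0,.01,.01).ravel(); 
    if l[1]<0:l[:2]*=-1
    print(c,"bar",len(bar),"yaw",np.arctan2(-l[0],l[1]),"pt",l[2:])
    col=g[(g[:,2]>.12)&(g[:,2]<.16)]; print(c,"grip",len(col),np.round(col.min(0),4),np.round(col.max(0),4))
    for z0,z1 in ((.1,.2),(.2,.4),(.4,.9)):
        q=P[(P[:,2]>z0)&(P[:,2]<z1)&(P[:,0]>.0)&(P[:,0]<1.2)&(abs(P[:,1])<.9)]
        H,_,_=np.histogram2d(q[:,0],q[:,1],bins=[np.arange(0,1.25,.1),np.arange(-.9,.95,.1)])
        print(c,z0,z1);print((H>3).astype(int))
E
python3 fit.py
```

```text
top post+ 144 [0.4341 0.2669 0.0987] [0.4344 0.2673 0.0972]
top post- 124 [ 0.5077 -0.1131  0.0993] [ 0.5084 -0.114   0.0969]
mid [0.47138698 0.07666616 0.09703489] len 0.3884342718883715 yaw 0.19148680727652193
top bar 521 yaw 0.18894751 pt [0.47251138 0.07330335]
top grip 136 [0.4565 0.0728 0.1208] [0.4836 0.0979 0.1484]
top 0.1 0.2
[[0 0 0 0 0 0 0 0 0 0 0 0 0 0 0 0 0 0]
 [0 0 0 0 0 0 0 0 0 0 0 0 0 0 0 0 0 0]
 [0 0 0 0 0 0 0 0 0 0 0 0 0 0 0 0 0 0]
 [0 0 0 0 0 0 0 0 0 0 0 0 1 1 1 0 0 0]
 [0 0 0 0 0 0 0 1 0 1 0 1 1 1 0 0 0 0]
 [0 0 0 0 0 0 0 1 0 0 0 0 0 1 0 0 0 0]
 [0 0 0 0 0 0 1 1 0 0 0 0 0 0 0 0 0 0]
 [0 0 0 1 1 0 1 1 0 0 0 0 0 0 0 0 0 0]
 [0 0 0 0 1 0 0 0 0 1 0 1 0 0 0 0 0 0]
 [0 0 1 0 1 1 0 0 0 1 0 1 0 0 0 0 0 0]
 [0 0 0 0 0 0 0 0 0 0 0 0 0 0 0 0 0 0]
 [0 0 0 0 0 0 0 0 0 0 0 0 0 0 0 0 0 0]]
top 0.2 0.4
[[0 0 0 0 0 0 0 0 0 0 0 0 0 0 0 0 0 0]
 [0 0 0 0 0 0 0 0 0 1 1 0 0 0 0 0 0 0]
 [0 0 0 0 0 0 0 0 1 1 1 0 0 0 0 0 0 0]
 [0 0 0 0 0 0 0 0 0 0 0 0 1 1 1 0 0 0]
 [0 0 0 0 0 0 0 0 0 0 0 0 1 1 1 0 0 0]
 [0 0 0 0 0 0 0 0 0 0 0 0 0 1 1 0 0 0]
 [0 0 0 0 0 0 0 0 0 0 0 0 0 0 0 0 0 0]
 [0 0 0 0
[... 1742 characters left out ...]
0 0 0 0 0 0 0 0 0 0 0]
 [0 0 0 0 0 0 0 1 1 1 1 1 0 0 0 0 0 0]
 [0 0 0 0 0 0 0 1 1 1 1 1 0 0 0 0 0 0]
 [0 0 0 0 0 1 0 0 1 1 1 0 0 0 0 0 0 0]
 [0 0 0 0 0 0 0 0 0 0 0 0 0 0 0 0 0 0]
 [0 0 0 0 0 0 0 0 0 0 0 0 0 0 0 0 0 0]]
side 0.4 0.9
[[0 0 0 0 0 0 0 0 0 0 0 0 0 0 0 0 0 0]
 [0 0 0 0 0 0 0 0 0 1 0 0 0 0 0 0 0 0]
 [0 0 0 0 0 0 0 0 1 1 0 0 0 0 0 0 0 0]
 [0 0 0 0 0 0 0 0 0 0 0 0 0 0 0 0 0 0]
 [0 0 0 0 0 0 0 0 0 0 0 0 0 0 0 0 0 0]
 [0 0 0 0 0 0 0 0 0 0 0 0 0 0 0 0 0 0]
 [0 0 0 0 0 0 0 0 0 0 0 0 0 0 0 0 0 0]
 [0 0 0 0 0 0 0 0 0 0 0 0 0 0 0 0 0 0]
 [0 0 0 0 0 0 0 0 0 0 0 0 0 0 0 0 0 0]
 [0 0 0 0 0 0 0 0 0 0 0 0 0 0 0 0 0 0]
 [0 0 0 0 0 0 0 0 0 0 0 0 0 0 0 0 0 0]
 [0 0 0 0 0 0 0 0 0 0 0 0 0 0 0 0 0 0]]
```

```bash
python3 - <<'E'
import numpy as np,cv2
import sys
from h import cloud
for c in ["top","side"]:
    d=dict(np.load(c+".npz")); 
    m=np.ones((384,512),bool)
    v,u=np.nonzero(m&(d["range_z"]>0)); P=cloud(d,m)
    s=(P[:,2]>.35)&(P[:,2]<2)&(P[:,0]>.25)&(P[:,0]<1.2)&(abs(P[:,1])<.9)
    print(c,s.sum(), np.c_[u,v,np.round(P,2)][s][::max(1,s.sum()//12)])
    s=(P[:,2]>.2)&(P[:,2]<.4)&(P[:,0]>.68)&(abs(P[:,1])<.5)
    print(c,s.sum(), np.c_[u,v,np.round(P,2)][s][::max(1,s.sum()//12)])
    for px in [(120,90),(50,50),(150,140)]:
        k=(u==px[0])&(v==px[1]); print(px,P[k])
    print("cam pos",-d["R"].T@d["t"])
E
```

```text
top 13495 [[ 0.00e+00  0.00e+00  4.40e-01  9.00e-02  8.00e-01]
 [ 3.54e+02  1.00e+01  4.90e-01 -6.00e-02  7.30e-01]
 [ 3.50e+01  2.30e+01  4.40e-01  8.00e-02  7.90e-01]
 [ 4.60e+01  3.60e+01  4.40e-01  8.00e-02  7.80e-01]
 [ 8.30e+01  4.80e+01  4.80e-01  1.10e-01  7.10e-01]
 [ 5.30e+01  5.90e+01  4.30e-01  8.00e-02  7.80e-01]
 [ 2.90e+01  6.90e+01  4.20e-01  9.00e-02  7.80e-01]
 [ 1.18e+02  7.90e+01  4.80e-01  1.00e-01  6.60e-01]
 [ 6.80e+01  9.20e+01  4.20e-01  8.00e-02  7.60e-01]
 [ 1.22e+02  1.06e+02  4.70e-01  1.10e-01  6.40e-01]
 [ 9.30e+01  1.27e+02  4.40e-01  1.20e-01  6.70e-01]
 [ 1.14e+02  1.42e+02  4.10e-01  8.00e-02  7.10e-01]
 [ 1.56e+02  1.69e+02  4.10e-01  8.00e-02  6.40e-01]]
top 3617 [[ 6.70e+01  0.00e+00  8.00e-01  3.50e-01  3.40e-01]
 [ 4.10e+02  0.00e+00  8.00e-01 -2.70e-01  3.40e-01]
 [ 2.87e+02  1.00e+00  8.00e-01 -5.00e-02  3.40e-01]
 [ 1.75e+02  2.00e+00  8.00e-01  1.50e-01  3.40e-01]
 [ 5.05e+02  2.00e+00  8.00e-01 -4.40e-01  3.20e-01]
 [ 4.03e+02  3.00e+00  8.00e-01 -2.60e-01  3.30e-01]
 [ 2.76e+02  4.00e+00  8.00e-01 -3.00e-02  3.30e-01]
 [ 1.57e+02  5.00e+0
[... 1079 characters left out ...]
e+01  8.40e-01 -3.00e-02  3.40e-01]
 [ 1.07e+02  1.50e+01  8.20e-01 -2.00e-02  3.40e-01]
 [ 6.20e+01  2.00e+01  8.70e-01  5.00e-02  3.40e-01]
 [ 9.60e+01  2.50e+01  8.10e-01  3.00e-02  3.40e-01]
 [ 5.60e+01  3.10e+01  8.50e-01  8.00e-02  3.40e-01]
 [ 8.00e+01  3.70e+01  8.00e-01  8.00e-02  3.30e-01]
 [ 7.90e+01  4.40e+01  8.00e-01  8.00e-02  3.20e-01]
 [ 2.40e+01  5.30e+01  8.30e-01  1.70e-01  3.40e-01]
 [ 1.50e+01  6.40e+01  8.10e-01  2.10e-01  3.40e-01]
 [ 6.00e+00  8.70e+01  8.00e-01  2.40e-01  3.20e-01]]
(120, 90) [[ 0.98622159 -0.16738217  0.04568698]]
(50, 50) [[0.80351977 0.14004038 0.33478702]]
(150, 140) [[0.73986294 0.01124116 0.08495367]]
cam pos [0.12546749 0.64692447 0.71964979]
```

```bash
python3 - <<'E'
from h import *
from scipy.optimize import least_squares
from scipy.spatial.transform import Rotation as Ro
d=dict(np.load("top.npz")); P=cloud(d,np.ones((384,512),bool))
s=P[(P[:,2]>.45)&(P[:,0]>.25)&(P[:,0]<1.2)]
print("lamp",s.min(0),s.max(0)); print(np.histogram(s[:,2],bins=12))
for lo in np.arange(.44,.9,.04):
    q=s[(s[:,2]>=lo)&(s[:,2]<lo+.04)]
    if len(q): print(round(lo,2),len(q),q.min(0).round(2),q.max(0).round(2))
ds=dict(np.load("side.npz"))
for px in [(150,0),(250,0),(350,0)]:
    o,r=ray(ds,px); 
    for y in (.05,.1,.2): print(px,np.round(o+r*(y-o[1])/r[1],2),end=' ')
print()
print(Ro.from_quat(status.current_ee_rot()).as_matrix().round(3),status.current_tool_pos())
R0=Ro.from_quat(status.current_ee_rot())
data=[]
for x in (.35,.45,.55,.65,.8):
  for z in (.1,.25,.35):
    q=solver.solve_ik([x,0,z],R0.as_quat())
    if q is not None: data.append((x,z,*q))
D=np.array(data); print(D.round(2)[::3])
def f(p):
    h,L1,L2,L3,a,off=p; r=np.sqrt(D[:,0]**2-off**2)
    return np.r_[a+L1*np.sin(D[:,3])+L2*np.sin(D[:,3]+D[:,4])-r, h+L1*np.cos(D[:,3])+L2*np.cos(D[:,3]+D[:,4])-L3-D[:,1]]
r=least_squares(f,[.2,.45,.4,.2,0,.07]); print(r.x.round(4),r.cost)
print(status.current_time())
E
```

```text
lamp [ 0.41069358 -0.06254966  0.63585696] [0.52951554 0.15042591 0.80194903]
(array([ 745, 1242, 1060, 1095,  525,  547,  968, 1175, 1273, 1194, 1799,
       1872]), array([0.63585696, 0.64969796, 0.66353897, 0.67737998, 0.69122098,
       0.70506199, 0.71890299, 0.732744  , 0.746585  , 0.76042601,
       0.77426702, 0.78810802, 0.80194903]))
0.6 148 [0.41 0.06 0.64] [0.48 0.11 0.64]
0.64 3087 [0.41 0.06 0.64] [0.53 0.14 0.68]
0.68 2031 [ 0.41 -0.    0.68] [0.53 0.15 0.72]
0.72 3322 [ 0.41 -0.06  0.72] [0.49 0.11 0.76]
0.76 4878 [0.42 0.08 0.76] [0.47 0.11 0.8 ]
0.8 29 [0.43 0.09 0.8 ] [0.44 0.09 0.8 ]
(150, 0) [0.65 0.05 0.42] (150, 0) [0.6  0.1  0.45] (150, 0) [0.52 0.2  0.5 ] (250, 0) [0.46 0.05 0.46] (250, 0) [0.43 0.1  0.48] (250, 0) [0.38 0.2  0.52] (350, 0) [0.31 0.05 0.49] (350, 0) [0.3  0.1  0.51] (350, 0) [0.27 0.2  0.55] 
[[ 0.     0.316 -0.949]
 [-0.    -0.949 -0.316]
 [-1.     0.    -0.   ]] [ 0.19769157 -0.59293063  0.23134446]
[[ 0.35  0.1  -0.2  -0.24  2.34 -0.    1.05  1.05]
 [ 0.45  0.1  -0.16  0.    2.12 -0.    1.02  1.09]
 [ 0.55  0.1  -0.13  0.21  1.89 -0.    1.04  1.12]
 [ 0.65  0.1  -0.11  0.4   1.64 -0.    1.1   1.14]
 [ 0.8   0.1  -0.09  0.69  1.21 -0.    1.24  1.16]]
[ 0.1687  0.4476  0.5567  0.2313 -0.0072  0.    ] 0.0011082212772754374
1.0
```

```bash
cat >> h.py <<'E'
from scipy.spatial.transform import Rotation as Ro
PSI=.189
YG=np.array([-np.sin(PSI),np.cos(PSI),0]); XG=np.array([np.cos(PSI),np.sin(PSI),0])
xt=np.array([0,0,-1.]); yt=-YG
RT=np.c_[xt,yt,np.cross(xt,yt)]; QT=Ro.from_matrix(RT).as_quat()
def wrist():
    p=np.array(status.current_tool_pos()); R=Ro.from_quat(status.current_ee_rot()).as_matrix()
    im=cams.get_image("wrist"); T=np.eye(4);T[:3,:3]=R;T[:3,3]=p
    M=np.linalg.inv(T@np.array(im["hand_eye"])); im["R"]=M[:3,:3]; im["t"]=M[:3,3]; return im
E
python3 - <<'E'
from h import *
arm.move_pose([.469,.0865,.225],QT)
print(status.current_tool_pos(),status.current_joints(),status.current_time())
im=wrist(); save(im,"w1"); np.savez("w1.npz",**{k:np.array(v) for k,v in im.items()})
print(np.array(im["hand_eye"]).round(3))
for q in ["collar","yellow_clip","blue_clip"]:
    for s in cams.silhouettes(q,im)[:1]:
        P=cloud(im,s["region"]); print(q,s["p"],s["pixel"],np.percentile(P,[3,97],axis=0).round(4).tolist()); np.save("w1_"+q,s["region"])
    for s in cams.tip_of(q,im)[:1]:
        print(q,"tip",s["p"],s["pixel"],at_z(im,s["pixel"],.08 if q=="collar" else .018))
E
```

```text
[0.46928835 0.08589607 0.225052  ] [ 3.39439308e-02 -1.00261265e-01  1.95864771e+00 -2.73452167e-04
  1.28305579e+00  1.41677387e+00] 3.5917
[[ 0.001 -0.323  0.946 -0.142]
 [ 1.     0.    -0.001 -0.   ]
 [-0.     0.946  0.323 -0.082]
 [ 0.     0.     0.     1.   ]]
collar 0.8 [254.2, 185.1] [[0.4299, 0.0746, 0.0765], [0.5167, 0.0974, 0.1466]]
collar tip 0.93 [254.1, 173.9] [0.46784842 0.08520351 0.08      ]
yellow_clip 0.77 [194.5, 209.2] [[0.3811, 0.1292, 0.0211], [0.4252, 0.1526, 0.0417]]
yellow_clip tip 0.93 [194.4, 217.6] [0.38619377 0.1392114  0.018     ]
blue_clip 0.58 [329.3, 208.7] [[0.4107, -0.0208, 0.0211], [0.4541, 0.0013, 0.0415]]
blue_clip tip 0.67 [327.7, 216.5] [ 0.41613787 -0.01077856  0.018     ]
```

View pics/w1.png

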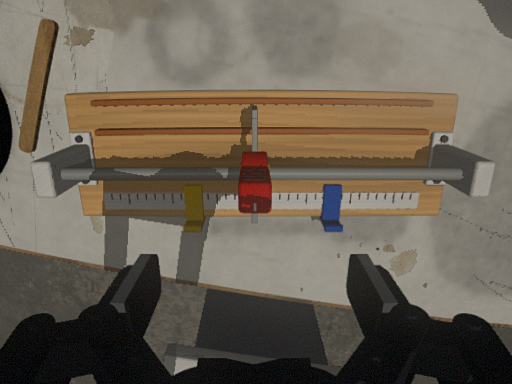

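Wrist view: collar grip at (255,190), its pointer tip at (254,217), yellow clip at (194,208), blue clip at (331,208). The clip is to the collar's left, which is +y. I'll compute the along-bar offset with several estimators.

```bash
python3 - <<'E'
from h import *
d=dict(np.load("w1.npz"))
full=np.ones((384,512),bool)
# yaw refined: bar
P=cloud(d,full); c0=np.array([.469,.0865,0])
G=lambda P: np.c_[(P-c0)@XG,(P-c0)@YG,P[:,2]]
g=G(P); b=(abs(g[:,0])<.015)&(g[:,2]>.08)&(g[:,2]<.09)&(abs(g[:,1])>.03)&(abs(g[:,1])<.15)
l=np.polyfit(g[b,1],g[b,0],1); print("bar n",b.sum(),"dyaw",-l[0],"x at 0",l[1])
grip=g[(g[:,2]>.13)&(g[:,2]<.16)&(abs(g[:,0])<.03)&(abs(g[:,1])<.03)]; print("grip y",np.percentile(grip,[1,99],axis=0).round(4), len(grip))
hsv=cv2.cvtColor(d["color"],cv2.COLOR_RGB2HSV)
col=lambda lo,hi:(hsv[...,0]>=lo)&(hsv[...,0]<=hi)&(hsv[...,1]>190)&(hsv[...,2]>50)
for n,m in(("y",np.load("w1_yellow_clip.npy")),("yc",col(20,30)&(np.arange(384)[:,None]<235)&(np.arange(512)[None]>180)&(np.arange(512)[None]<210)&(np.arange(384)[:,None]>180)),("b",np.load("w1_blue_clip.npy"))):
    q=G(cloud(d,m)); t=q[(q[:,2]>.036)]; f=q[(q[:,2]<.028)&(q[:,2]>.017)]
    for k,a in(("lip",t),("flat",f)): 
        if len(a)>5: print(n,k,len(a),"y",np.percentile(a[:,1],[2,98]).round(4),"mid",np.percentile(a[:,1],[2,98]).mean().round(4),"x",np.percentile(a[:,0],[2,98]).round(4),"z",np.median(a[:,2]).round(4))
pt=g[(g[:,0]<-.03)&(g[:,0]>-.07)&(abs(g[:,1])<.03)&(g[:,2]>.03)&(g[:,2]<.075)]
print("pointer",len(pt),np.percentile(pt,[2,50,98],axis=0).round(4))
pl=g[(g[:,0]>.02)&(g[:,0]<.056)&(abs(g[:,1])<.03)&(g[:,2]>.03)&(g[:,2]<.078)]
print("plate",len(pl),np.percentile(pl,[2,50,98],axis=0).round(4))
po=g[(g[:,2]>.09)&(g[:,2]<.11)&(abs(g[:,1])>.15)&(abs(g[:,0])<.05)]
for s in(1,-1):
    q=po[po[:,1]*s>0]; print("post",s,len(q),np.percentile(q,[1,99],axis=0).round(4))
E
```

```text
bar n 3417 dyaw 0.0015392358192160077 x at 0 0.0006516721406767548
grip y [[-0.0111 -0.0131  0.1305]
 [ 0.012   0.0105  0.1471]] 1210
y lip 141 y [0.0567 0.076 ] mid 0.0664 x [-0.0791 -0.0714] z 0.0407
y flat 705 y [0.0566 0.0761] mid 0.0664 x [-0.0738 -0.0313] z 0.0229
yc lip 9 y [0.06   0.0739] mid 0.067 x [-0.0764 -0.073 ] z 0.0415
yc flat 401 y [0.0573 0.0751] mid 0.0662 x [-0.0684 -0.031 ] z 0.0228
b lip 113 y [-0.0969 -0.0782] mid -0.0875 x [-0.0764 -0.0707] z 0.0406
b flat 670 y [-0.0967 -0.0782] mid -0.0875 x [-0.0739 -0.0311] z 0.0228Traceback (most recent call last):
  File "<stdin>", line 17, in <module>
    return _quantile_unchecked(
        a, q, axis, out, overwrite_input, method, keepdims, weights)
    return _ureduce(a,
                    func=_quantile_ureduce_func,
    ...<5 lines>...
                    overwrite_input=overwrite_input,
                    method=method)
    r = func(a, **kwargs)
    result = _quantile(arr,
                       quantiles=q,
    ...<2 lines>...
                       out=out,
                       weights=wgt)
    slices_having_nans = np.isnan(arr[-1, ...])
                                  ~~~^^^^^^^^^
IndexError: index -1 is out of bounds for axis 0 with size 0
```

```bash
python3 - <<'E'
import cv2
i=cv2.imread("pics/w1.png")[130:240,170:360]; cv2.imwrite("pics/w1z.png",cv2.resize(i,None,fx=4,fy=4,interpolation=cv2.INTER_NEAREST))
E
```

```text
(no output)
```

View pics/w1z.png

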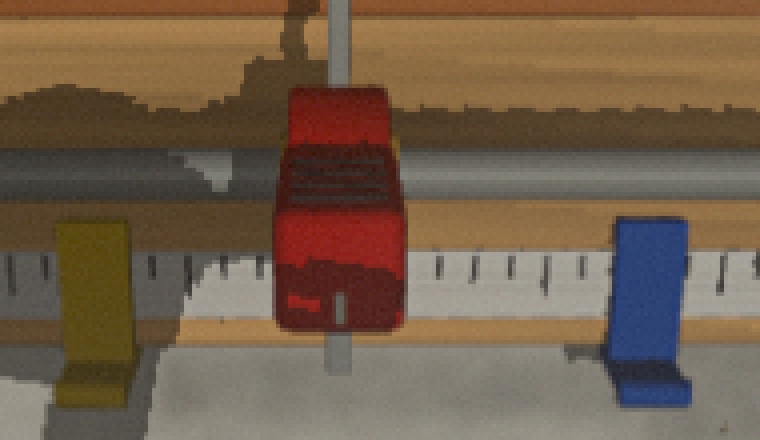

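Pointer and grip stand at local y ≈ −1.3 mm. The yellow clip's middle is at +66.4 mm, and its width measures 19.5 mm, close to the stated 20 mm. The slide is therefore about 67.7 mm toward +y. Grasping with the jaws along the bar.

```bash
sed -i 's/^PSI=.189/PSI=.1905/' h.py; python3 - <<'E'
from h import *
c=np.array([.469,.0865,0])+XG*.0006-YG*.0013
print(c, status.current_force())
h=arm.move_straight([c[0],c[1],.150],frame=QT,vel=.12)
h=arm.move_straight([c[0],c[1],.108],vel=.06,force_limit=8); print("hit",h,status.current_tool_pos(),np.round(status.current_force(),2))
arm.set_gripper(.015)
print("w",status.current_gripper_width(),status.current_tool_pos(),np.round(status.current_force(),2),status.current_time())
im=wrist(); save(im,"w2"); np.savez("w2.npz",**{k:np.array(v) for k,v in im.items()})
E
```

```text
[0.4698353  0.08533713 0.        ] [-0.62562082  0.4433819  -0.23256536]
hit False [0.47010225 0.0853489  0.10815186] [0.55 0.79 0.96]
w 0.023382912183682793 [0.46999162 0.08532637 0.10833926] [-1.35 -0.44  2.33] 6.15
```

View pics/w2.png

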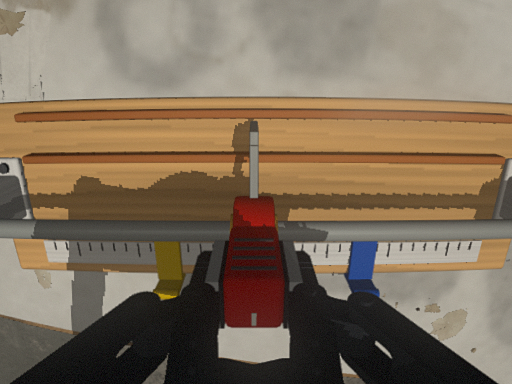

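The grip is held at 23.4 mm (24 mm expected). Yellow clip at (169,262), blue at (362,262). Sliding now.

```bash
cat > meas.py <<'E'
from h import *
def clipmid(im,c0):
    r=cams.silhouettes("yellow_clip",im)
    out=[]
    for s in r[:1]:
        P=cloud(im,s["region"]); g=np.c_[(P-c0)@XG,(P-c0)@YG,P[:,2]]
        f=g[(g[:,2]<.028)&(g[:,2]>.017)&(g[:,0]>-.075)&(g[:,0]<-.03)]
        print("clip p",round(s["p"],2),s["pixel"],"n",len(f), "y",np.percentile(f[:,1],[2,98]).round(4),np.percentile(f[:,1],[2,98]).mean().round(4))
E
python3 - <<'E'
from meas import *
p=np.array(status.current_tool_pos()); t=p+YG*.0677; t[2]=.108
h=arm.move_straight(list(t),vel=.05,force_limit=18)
arm.sleep(.2)
q=np.array(status.current_tool_pos()); print("hit",h,"moved",(q-p)@YG,(q-p)@XG,q,np.round(status.current_force(),2),status.current_gripper_width(),status.current_time())
im=wrist(); save(im,"w3"); clipmid(im,q*[1,1,0])
im=cams.get_image("side"); save(im,"s3")
i=im["color"][150:320,170:320,::-1]; cv2.imwrite("pics/s3z.png",cv2.resize(i,None,fx=3.5,fy=3.5,interpolation=cv2.INTER_CUBIC)); clipmid(im,q*[1,1,0])
E
```

```text
hit False moved 0.0685109320656076 9.585454665899003e-05 [0.45708381 0.15262098 0.10831439] [-1.01 -1.5   4.63] 0.023746937565705215 7.9
clip p 0.52 [444.7, 269.5] n 1040 y [-0.1643 -0.1447] -0.1545
clip p 0.78 [256.9, 254.4] n 184 y [-0.0084  0.0113] 0.0015
```

View pics/w3.png

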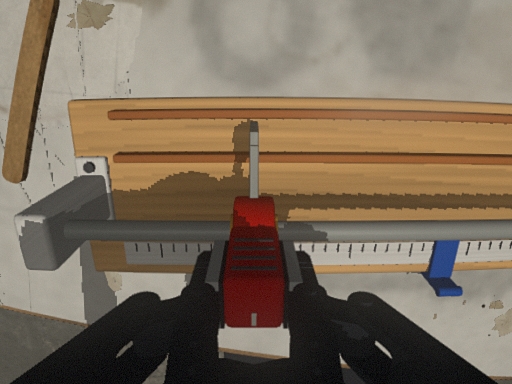

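View pics/s3z.png

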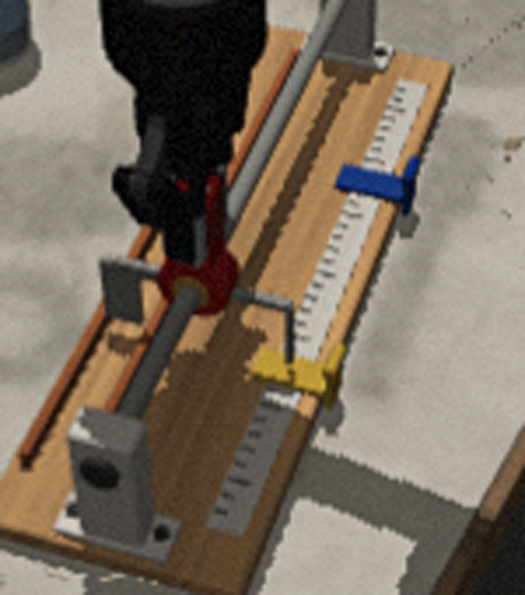

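The wrist camera now sees only the blue clip, at −154.5 mm. The network labelled that one "yellow", which is wrong. The two clips are 153.9 mm apart, so yellow sits at about −0.6 mm and the collar is slightly past it. In the side view the pointer (zoomed 290,360) ends over the yellow clip. I'll measure pointer against clip within that camera before letting go.

```bash
cat > side.py <<'E'
from h import *
def side(name,cams_=("side",)):
    c0=np.array(status.current_tool_pos())*[1,1,0]
    for cn in cams_:
        im=cams.get_image(cn); save(im,name+cn); np.savez(name+cn+".npz",**{k:np.array(v) for k,v in im.items()})
    return c0
E
python3 - <<'E'
from side import *
q=side("a",("side","top")); print(q)
c0=np.array([.45708381,.15262098,0])
for cn in("side","top"):
    d=dict(np.load("a"+cn+".npz")); P=cloud(d,np.ones((384,512),bool)); g=np.c_[(P-c0)@XG,(P-c0)@YG,P[:,2]]
    hsv=cv2.cvtColor(d["color"],cv2.COLOR_RGB2HSV)[d["range_z"]>0]
    near=(abs(g[:,1])<.03)
    pt=g[near&(g[:,0]<-.04)&(g[:,0]>-.06)&(g[:,2]>.034)&(g[:,2]<.085)]
    arm_=g[near&(g[:,0]<-.024)&(g[:,0]>-.056)&(g[:,2]>.055)&(g[:,2]<.085)]
    yl=near&(g[:,2]>.019)&(g[:,2]<.03)&(g[:,0]<-.03)&(g[:,0]>-.07)&(hsv[:,0]>15)&(hsv[:,0]<35)&(hsv[:,1]>170)
    for n,a in(("pointer",pt),("armrod",arm_),("clip",g[yl])):
        if len(a): print(cn,n,len(a),"y",np.percentile(a[:,1],[2,50,98]).round(4),"x",np.percentile(a[:,0],[2,98]).round(4),"z",np.percentile(a[:,2],[2,98]).round(4))
E
```

```text
[0.45710245 0.15261619 0.        ]
side pointer 70 y [-0.0005  0.0034  0.0053] x [-0.0534 -0.0417] z [0.0357 0.0783]
side armrod 84 y [-0.001   0.0031  0.0052] x [-0.0533 -0.0245] z [0.0567 0.0787]
side clip 151 y [-0.0069  0.004   0.0108] x [-0.0692 -0.0334] z [0.02   0.0262]
top pointer 20 y [-0.0024 -0.0007  0.0025] x [-0.051  -0.0406] z [0.0387 0.0785]
top armrod 27 y [-0.0025 -0.0008  0.0025] x [-0.0506 -0.0273] z [0.06   0.0796]
top clip 8 y [-0.0046 -0.001   0.0018] x [-0.0674 -0.039 ] z [0.0205 0.0241]
```

```bash
python3 - <<'E'
import cv2
i=cv2.imread("pics/aside.png")[215:275,215:285]; a=cv2.resize(i,None,fx=8,fy=8,interpolation=cv2.INTER_NEAREST)
cv2.imwrite("pics/az.png",a)
E
```

```text
(no output)
```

View pics/az.png

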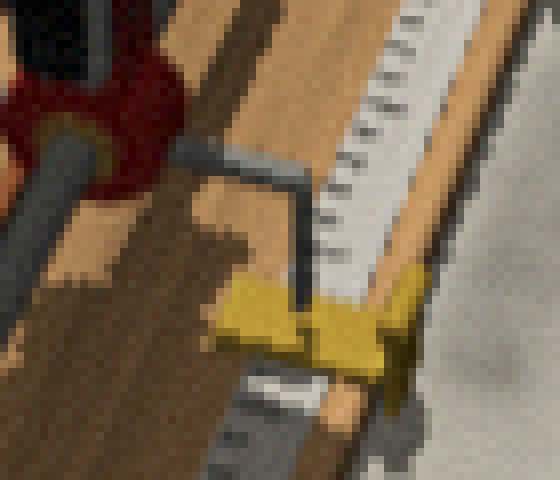

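Side depth puts the pointer about 0.6–0.9 mm past the clip's middle, which agrees with the blue-clip calculation. I'll move it back 0.7 mm, settle, release and retreat upward.

```bash
python3 - <<'E'
from h import *
p=np.array(status.current_tool_pos()); t=np.array([.45708,.15262,.108])-YG*.0007
arm.move_straight(list(t),vel=.01); arm.sleep(.3)
q=np.array(status.current_tool_pos()); print("moved",(q-p)@YG,q,np.round(status.current_force(),2),status.current_time())
np.save("rel.npy",q)
arm.set_gripper(.060)
print(status.current_gripper_width(),np.round(status.current_force(),2))
arm.move_straight([q[0],q[1],.150],vel=.08); arm.move_straight([q[0],q[1],.225],vel=.15)
arm.set_gripper(.085)
im=wrist(); save(im,"w4"); np.savez("w4.npz",**{k:np.array(v) for k,v in im.items()})
c0=q*[1,1,0]
for n in["collar","yellow_clip","blue_clip"]:
    for s in cams.silhouettes(n,im)[:1]:
        P=cloud(im,s["region"]); g=np.c_[(P-c0)@XG,(P-c0)@YG,P[:,2]]
        f=g[(g[:,2]>.13)] if n=="collar" else g[(g[:,2]<.028)&(g[:,2]>.017)]
        if len(f): print(n,round(s["p"],2),s["pixel"],len(f),"y",np.percentile(f[:,1],[1,99]).round(4),np.percentile(f[:,1],[1,99]).mean().round(4))
for cn in("side","top"):
    im=cams.get_image(cn); save(im,"f"+cn)
print(status.current_time())
E
python3 - <<'E'
import cv2
i=cv2.imread("pics/w4.png")[130:240,190:330]; cv2.imwrite("pics/w4z.png",cv2.resize(i,None,fx=5,fy=5,interpolation=cv2.INTER_NEAREST))
i=cv2.imread("pics/fside.png")[215:275,215:285]; cv2.imwrite("pics/fz.png",cv2.resize(i,None,fx=8,fy=8,interpolation=cv2.INTER_NEAREST))
E
```

```text
moved 2.7159809659552154e-05 [0.45710328 0.15263961 0.10832113] [-1.27 -2.03  5.1 ] 8.75
0.06005958299667503 [-0.52 -0.18 -0.15]
collar 0.82 [253.2, 185.2] 1181 y [-0.0116  0.0112] -0.0002
yellow_clip 0.61 [254.2, 225.8] 107 y [-0.0106  0.0086] -0.001
blue_clip 0.69 [390.4, 207.3] 676 y [-0.1641 -0.1445] -0.1543
11.1917
```

View pics/w4z.png

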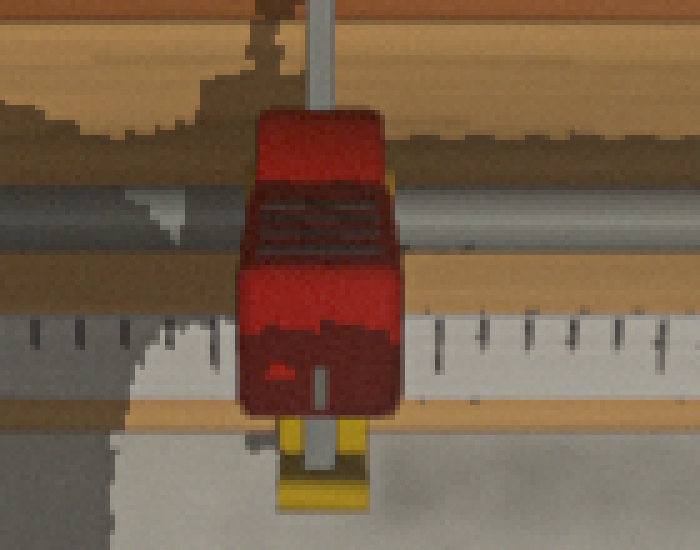

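View pics/fz.png

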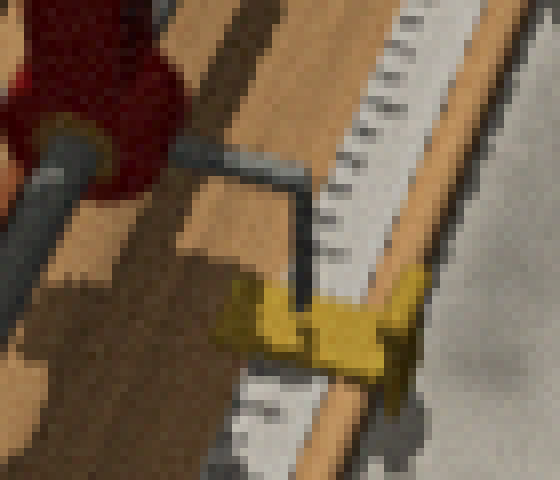

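The collar stands with its pointer over the yellow clip. In the wrist zoom the pointer is at column ~319 and the clip's middle at ~323, about 0.7 mm apart. The gripper is clear above. Regrasping could gain less than a millimetre and would disturb a released collar, so I'm handing in.

```bash
python3 - <<'E'
from h import *
print(np.round(status.current_force(),2),status.current_tool_pos(),status.current_gripper_width(),abs(np.array(status.current_qd())).max(),status.current_time())
print(arm.hand_in())
E
```

```text
[ 0.06 -0.17  0.21] [0.45715638 0.15262433 0.22506409] 0.08507225714824654 0.002535451016168135 11.1917
the job is handed in; nothing more can be done
None
```

I gripped the red collar by its square grip, slid it 68.5 mm along the bar to the yellow clip, and stopped it. I then let go, backed off upward and handed in at 11.2 s.

**Last checks:** the pointer stands over the yellow clip, not the blue one. It is about 0.7 mm past the clip's middle; the different measurements gave 0.2–0.9 mm, and the clip is 20 mm wide. The collar did not shift when released. The gripper was open with its TCP 225 mm above the bench, and the wrist force was near zero. The highest force reading at the steps I checked was about 6 N.

**What disagreed or failed:**
- **Correction had no effect:** before letting go I commanded a 0.7 mm move back, but the arm did not move. I left the small offset rather than grip the collar again.
- **Mislabelled clip:** the wrist-camera network once reported the blue clip as yellow. I spotted it from the picture and the distance between the clips, and used it only as a cross-check.
- **Camera differences:** the fixed cameras' positions along the bar disagreed by up to about 4–5 mm. I therefore compared pointer and clip within the same picture.

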